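Glaze a beacon lamp: seat the lens, screw down its retaining ring

ROBOT

A 6-joint arm with a two-finger parallel gripper is mounted at the origin on the work surface. World frame = base frame: x ahead of the robot, y to its left, z up, the work surface at z = 0. Lengths are in m, angles in degrees, forces in N, time in s.
With the tool pointing down it reaches from about 0.325 to 0.85 m from the base axis. Payload 15.5 kg.
Tool frame: the origin (TCP) lies at the very end of the fingers, on their centre line; the grasp point (between the pads) lies arm.grip_depth behind it (arm.grip_depth is the distance from the TCP to the grasp point, in m); z points along the fingers, y is the direction in which the jaws open and shut (so a half turn about z gives the same grasp; the last joint's range is limited). The gripper opens to 91 mm and grips with 3 to 60 N. Pads are 32 mm wide; open, the fingers measure 118 mm over their backs; the gripper's body (76 mm by 178 mm) begins 60 mm behind the grasp point.
Start: joints at [-81.217, 28.281, 77.091, -0, 74.628, -5.472], TCP at [0.154, -0.606, 0.183] pointing down, gripper open.
Joint ranges: [-166.48, 166.48], [-47.26, 123.95], [12.59, 153.08], [-70.14, 250.14], [6.76, 159.57], [-176.63, 176.63]. Speed limits (degrees/s): [108.29, 108.29, 147.25, 172.46, 172.46, 172.46].

INTERFACE

Orientations are given as a 3x3 rotation matrix whose columns are the frame's x, y, z axes.
In Python, from rig import arm gives the robot as it stands. Calls block until the motion is done:
- arm.move_to(position, orientation): joint-space move of the TCP to a pose.
- arm.move_l(position, orientation=None, feed=0.15): straight line of the TCP; orientation=None keeps the orientation; feed is the mean speed in m/s.
- arm.move_joints(angles): joint-space move.
- arm.grip(opening): finger opening in m; the grip force is fixed at half the most; returns when the fingers have stopped.
- arm.sleep(seconds).
- arm.solve_ik(position, orientation): joint angles nearest the present ones, or None.
- arm.snapshot(name): name is "scene" or "top" or "wrist"; returns the picture (384x512x3 uint8, red, green, blue); there is no depth.
- arm.get_calibration(name): a dict with "intrinsics" (3x3 intrinsics, pixels), "cam_to_world" (4x4, takes a point from camera to world coordinates). Camera axes: x right, y down, z forward; pixel columns grow to the right and rows downward; lengths in m; the calibration is good to about 2 mm. A picture is of the moment at which its call begins: read the wrist's pose just before it. get_calibration takes no time and is no camera call; for the wrist camera it gives the pose at the moment of the call.
A pose or a line that the arm cannot do raises arm.Unreachable and nothing moves.
- arm.sign_off(): hands the job in, once; it reports no verdict.
Readings, each from a call of its own:
- arm.current_t(): time.
- arm.current_joint_positions(): joint angles.
- arm.current_dq(): joint speeds.
- arm.current_tau(): joint torques, N m.
- arm.current_ee_pos(): TCP position.
- arm.current_tool_rot(): TCP orientation.
- arm.current_force(): force on the tool from outside, world axes, zero at the start.
- arm.current_torque(): the same for the moment, N m.
- arm.current_width(): finger opening in m.
Only numpy, scipy, OpenCV 4.12 (cv2) and the standard library are available. Lean on these libraries where they do the work, as an engineer would, in place of code of your own. Each camera call takes 0.05 s, during which the arm holds its last target.

TASK

Fit the red lens into the open mouth of the beacon lamp so that it lies flat on its gasket, and let go of it; then screw the black retaining ring down over it, clockwise, until it is finger-tight and the lens is firmly clamped. Be gentle: do not drop the lens, and do not force or over-tighten the ring, or the lens cracks. Leave everything else on the bench where it is.

Things in the scene. Friction and masses are not known exactly. Their poses are not given: they have to be found in the camera images.
- lamp: Grey round beacon lamp housing, 120 mm wide, on a 140 mm square plywood board fixed to the bench, mouth up. Origin: underside centre of the board; x axis along the conduit hub on its side. On top a bright threaded neck, 52.4 mm outside; the grey body below it, 88 to 104 mm wide, begins 32 mm under the neck's rim.
- mouth (a point): Centre of the neck's rim, 92 mm above the bench; axes as the lamp's. The bore is 47.2 mm wide, 1.0 mm more in radius than the red lens; the gasket, 3.3 to 5.7 mm below the rim, is the floor of the seat.
- thread_start (a point): Where one thread flight of the neck begins: 28 mm from the mouth's centre along the lamp's x axis, 1.3 mm below the rim. Right-hand three-start thread, 24 mm per turn: like flights begin 120 and 240 degrees round; each is 2.5 mm thick, 59 mm over the outside, and winds down clockwise (seen from above) for 126 degrees.
- gasket: Black sealing ring in the mouth, 47 mm outside, 37 mm inside; origin: centre of its top face. Gaskets differ in thickness: the top lies 3.3 to 5.7 mm below the rim, so how far the ring must turn is not known beforehand. It is springy: 45 N per mm, pressed in by 3 mm at most.
- lens: The red lens: a flat disk 45.2 mm wide and 8 mm thick with a dome in the middle, 26 mm wide, which rises 16 mm over the disk (24 mm in all); the dome is the place to grip. It lies dome up. Origin: centre of its underside; z up. 30 g. When seated its disk stands 2.3 to 4.7 mm proud of the rim.
- ring: Black knurled retaining ring, 66 mm outside, 18 mm tall, 40 to 85 g, lying lip up. Origin: centre of the foot of its skirt; z up. The lip on top, 3 mm thick with a 34 mm hole, presses on the lens's disk; the skirt is 61.6 mm inside. Three thread lugs inside the skirt's foot, 6 mm long, 3 mm high, 54.6 mm clear between them, at 0, 120 and 240 degrees from its x axis.
- ring_lug (a point): The lug on the ring's x axis, 28 mm from its centre, 1.6 mm above its foot; a white tick on the lip marks each lug. Set the ring on the neck with the lugs some 15 degrees anticlockwise of the flights' starts: its foot then goes 8 to 13 mm below the rim. At other angles it stops higher, on top of the flights, until turned clockwise by up to 120 degrees more.
- ring_top (a point): Centre of the lip's upper face, 18 mm above the foot. From that start the ring turns clockwise 70 to 120 degrees until tight, sinking at most 24 mm per turn; bearing on the lens, its foot is 10 to 13 mm below the rim. The thread nips the lens where it starts to draw the ring down against the gasket; 6 to 13 degrees more is finger-tight (about 10 to 28 N on the lens); the lens cracks at 40 N, 17 degrees past the nip.
- green_lens: Another lens, of the same size but green: leave it alone. Origin: centre of its underside.
- locknut: Steel locknut, 48 mm wide, 7 mm tall, lying flat: leave it alone. Origin: centre of its underside.
- tape_roll: Blue roll of tape, 96 mm wide, 19 mm tall, lying flat: leave it alone. Origin: centre of its underside.
- carton: Small closed carton 120 x 85 x 70 mm: leave it alone. Origin: centre of its underside.
- cable_gland: Grey cable gland standing upright, 38 mm wide, 42 mm tall: leave it alone. Origin: centre of its underside.
- screwdriver: Screwdriver with a yellow handle, 200 mm long, lying along its x axis: leave it alone. Origin: on the bench under its middle.
- cleaner_can: Green can, 60 mm wide, 150 mm tall, standing: leave it alone. Origin: centre of its underside.
There are look-alikes about, which are no part of the job. There is more than one size of the lens; the job needs the middle-sized.

How it is judged (in metres and radians):
On the way, in this order (a step that is already met when the one before it is completed fails the run):
1. the red lens lies flat on the gasket in the lamp's mouth, let go, before the ring goes on (z of lens in the frame of mouth between -0.009 and -0.0026 m and horizontal distance between lens and mouth below 0.0025 m and angle between lens's own z axis and vertical below 0.05 rad and contact force between the fingers and lens below 0.3 N and horizontal distance between ring and mouth above 0.05 m), for 0.2 s.
2. the ring is screwed down over it, let go, and clamps the lens by itself (z of lens in the frame of mouth between -0.009 and -0.0026 m and horizontal distance between lens and mouth below 0.0025 m and angle between each of lens, ring's own z axis and vertical below 0.05 rad and horizontal distance between ring and mouth below 0.003 m and z of ring in the frame of mouth below -0.009 m and contact force between ring and lens above 8 N and contact force between the fingers and ring below 0.3 N), for 0.2 s.
At the end, for the whole second after the job is handed in: Lens on the gasket: centre within 2.5 mm of the mouth's, tilt under 0.05 rad, underside 2.6 to 9 mm below the rim. Ring over it: within 3 mm of centre, tilt under 0.05 rad, foot over 9 mm below the rim, pressing on the lens with over 8 N. Both at rest, fingers off (all of step 2 and linear speed of each of ring, lens below 0.01 m/s); the robot touches nothing.
It fails at once if the lens is pressed on its gasket with more than 40 N (it cracks) (contact force between lens and gasket above 40 N).
It fails at once if the ring is forced on the lamp with more than 120 N (the thread is damaged) (contact force between ring and lamp above 120 N).
It fails at once if the red lens is dropped: it moves faster than 0.35 m/s with no finger on it (contact force between the fingers and lens below 0.1 N and linear speed of lens above 0.35 m/s).
It fails at once if another thing on the bench is moved by more than 30 mm (distance of any of green_lens, locknut, tape_roll, carton, cable_gland, screwdriver, cleaner_can from where it was at the start of the episode above 0.03 m).
It also fails if it takes over 72 s, if anything falls off the work surface, if the arm or the gripper's body presses on something with over 40 N, if the wrist force passes 120 N, or if a joint passes its speed limit or range.

## Working session

There is one attempt and no reset: what is moved stays moved. The work goes in short steps, each a Python script; the robot and the scene stay as the last script left them, time stands still between calls to the robot, and variables do not carry over. Pictures are saved under pics/ and viewed, and the job is handed in when it is done.

```bash
ls -la; mkdir -p pics; python3 - <<'E'
from rig import arm
import cv2,numpy as np
print(arm.grip_depth, arm.current_t(), arm.current_tool_rot())
for n in ["scene","top","wrist"]:
    c=arm.get_calibration(n); print(n,np.round(c["intrinsics"],1).tolist(),np.round(c["cam_to_world"],3).tolist())
    cv2.imwrite(f"pics/{n}0.png",arm.snapshot(n)[:,:,::-1])
E
```

```text
total 12
drwxr-xr-x  3 agent agent 4096 Dec  6 21:03 .
drwxr-xr-x 23 root  root  4096 Dec  6 21:03 ..
drwxr-xr-x  2 agent agent 4096 Dec  6 21:03 pics
0.0188 0.0 [[ 9.69209732e-01  2.46236578e-01 -2.06837991e-04]
 [ 2.46236643e-01 -9.69208947e-01  1.23835075e-03]
 [ 1.04458021e-04 -1.25115270e-03 -9.99999212e-01]]
scene [[362.9, 0.0, 255.5], [0.0, 362.9, 194.4], [0.0, 0.0, 1.0]] [[0.813, 0.385, -0.437, 0.962], [0.583, -0.524, 0.621, -0.62], [0.01, -0.76, -0.65, 0.721], [0.0, 0.0, 0.0, 1.0]]
top [[417.9, 0.0, 254.8], [0.0, 417.9, 184.1], [0.0, 0.0, 1.0]] [[-0.01, -0.978, 0.207, 0.256], [-1.0, 0.011, 0.003, -0.006], [-0.005, -0.207, -0.978, 1.366], [0.0, 0.0, 0.0, 1.0]]
wrist [[290.2, 0.0, 250.3], [0.0, 290.2, 188.1], [0.0, 0.0, 1.0]] [[0.247, -0.939, -0.238, 0.221], [-0.969, -0.24, -0.06, -0.589], [-0.0, 0.245, -0.969, 0.386], [0.0, 0.0, 0.0, 1.0]]
```

View pics/scene0.png

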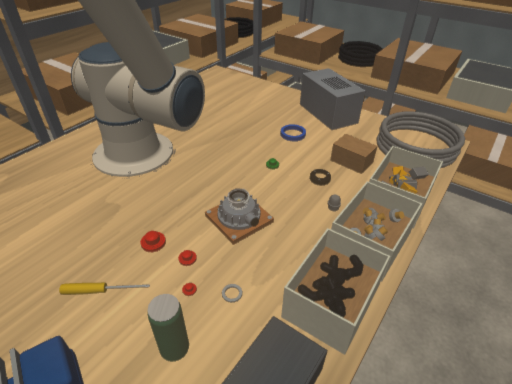

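View pics/top0.png

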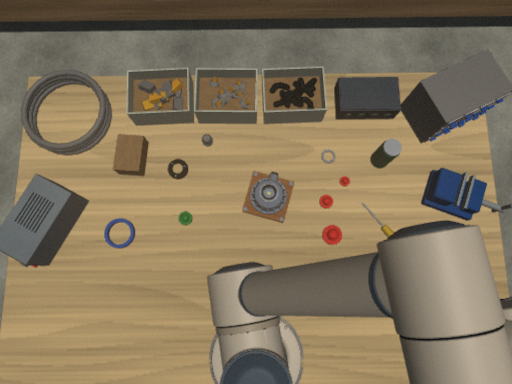

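View pics/wrist0.png

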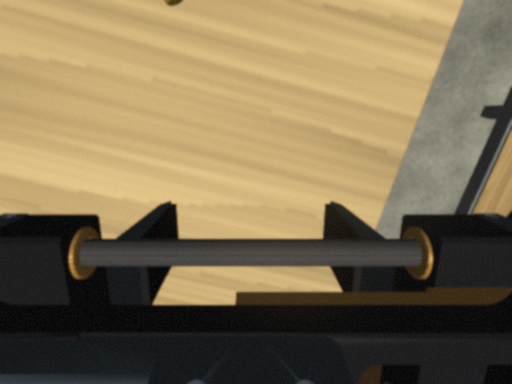

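The three red lenses show in the top view: large at (332,235), middle-sized at (326,201) and small at (345,181). The ring is at (178,169), the lamp mouth is about (269,193), and the lamp's hub points up at (273,177). I'll locate these first, then check them with the wrist camera.

```bash
cat > h.py <<'E'
from rig import arm
import cv2,numpy as np
def cast(n,px,z,cal=None):
    c=cal or arm.get_calibration(n);K=c["intrinsics"];T=c["cam_to_world"]
    px=np.atleast_2d(np.array(px,float))
    d=np.c_[(px-[K[0,2],K[1,2]])/[K[0,0],K[1,1]],np.ones(len(px))]@T[:3,:3].T
    o=T[:3,3]; s=(z-o[2])/d[:,2]
    return o+d*s[:,None]
def proj(P,cal):
    K=cal["intrinsics"];T=cal["cam_to_world"];p=(np.atleast_2d(P)-T[:3,3])@T[:3,:3];p=p@K.T
    return p[:,:2]/p[:,2:]
def down(yaw):  # tool y axis at angle yaw(deg) in world, z down
    a=np.radians(yaw); y=np.array([np.cos(a),np.sin(a),0]); z=np.array([0,0,-1.]); return np.c_[np.cross(y,z),y,z]
def snap(n,f):
    c=arm.get_calibration(n); im=arm.snapshot(n); cv2.imwrite(f"pics/{f}.png",im[:,:,::-1]); return im,c
def yaw():
    R=arm.current_tool_rot(); return np.degrees(np.arctan2(R[1][1],R[0][1]))
E
python3 - <<'E'
from h import *
im=cv2.imread("pics/top0.png")[:,:,::-1].astype(int)
r=(im[...,0]>120)&(im[...,1]<60)&(im[...,2]<60)
n,l,s,c=cv2.connectedComponentsWithStats(r.astype(np.uint8))
for i in range(1,n):
    if s[i,4]>15: print(s[i],c[i],cast("top",c[i],0.008))
for nm,p,z in [("ring",(178,169),.018),("mouth",(269,193),.092),("hub",(273,176),.05),("lockn",(328,156),0),("can",(385,153),.15),("scr tip",(363,204),0),("carton",(130,155),.07)]: print(nm,cast("top",p,z))
im=cv2.imread("pics/top0.png"); cv2.imwrite("pics/topz.png",cv2.resize(im[120:260,100:420],None,fx=2.5,fy=2.5,interpolation=cv2.INTER_CUBIC))
E
```

```text
[341 177   8   8  48] [344.375      180.52083333] [[ 0.55253001 -0.30024391  0.008     ]]
[320 196  12  11  85] [326.07058824 200.45882353] [[ 0.48601687 -0.23643591  0.008     ]]
[323 226  18  18 231] [331.87878788 234.62770563] [[ 0.37378579 -0.25017366  0.008     ]]
ring [[0.59551909 0.25245134 0.018     ]]
mouth [[ 0.4971079  -0.04640511  0.092     ]]
hub [[ 0.56080069 -0.06158734  0.05      ]]
lockn [[ 0.63985183 -0.25118111  0.        ]]
can [[ 0.60519908 -0.39651666  0.15      ]]
scr tip [[ 0.47423169 -0.35914455  0.        ]]
carton [[0.63060084 0.39858377 0.07      ]]
```

View pics/topz.png

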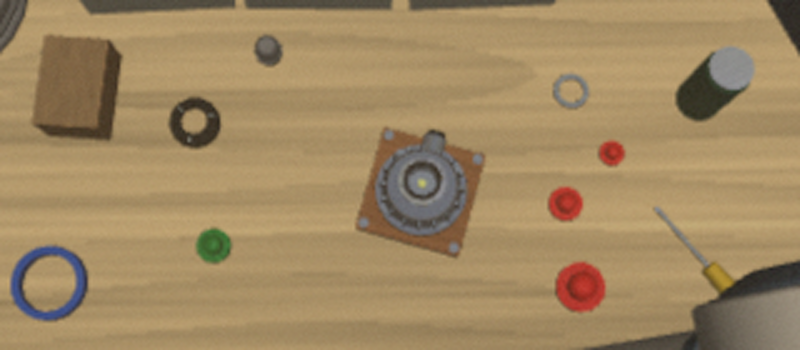

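```bash
cat >> h.py <<'E'
def view(xy,zplane,yw,h=0.265,f=None,travel=None):
    "stand wrist camera straight over xy, h above zplane"
    R=down(yw); p=np.array([xy[0],xy[1],0])-0.069*R[:,0]; p[2]=zplane+h-0.203
    arm.move_to(p,R); arm.sleep(0.3); return snap("wrist",f)
def circ(P):
    P=np.asarray(P)[:,:2]; A=np.c_[2*P,np.ones(len(P))]; s=np.linalg.lstsq(A,(P**2).sum(1),rcond=None)[0]
    r=np.sqrt(s[2]+s[:2]@s[:2]); return s[:2],r,np.std(np.hypot(*(P-s[:2]).T)-r)
def redlens(im,cal,z=.008):
    im=im.astype(int); m=((im[...,0]>70)&(im[...,0]>2.2*im[...,1])&(im[...,0]>2.2*im[...,2])).astype(np.uint8)
    cs,_=cv2.findContours(m,cv2.RETR_EXTERNAL,cv2.CHAIN_APPROX_NONE); out=[]
    for c in cs:
        if cv2.contourArea(c)>200:
            out.append((c[:,0].mean(0),)+circ(cast(None,c[:,0],z,cal)))
    return out
E
python3 - <<'E'
from h import *
R=down(-85); 
arm.move_to([.3,-.35,.25],R)
im,c=view((.486,-.2364),.008,-85,f="w_lens1")
print(arm.current_t(),arm.current_ee_pos(),arm.current_joint_positions())
for o in redlens(im,c): print(o)
im,c=view((.497,-.0464),.092,-85,f="w_lamp1")
print(arm.current_t(),arm.current_force(),arm.current_torque())
E
```

```text
2.6083 [ 0.41731317 -0.24297012  0.07048082] [-3.72988300e+01  2.60377659e+01  1.04272934e+02  1.70204301e-04
  4.96330914e+01  4.77417532e+01]
(array([251.90853659, 224.52439024]), array([ 0.38251111, -0.24833312]), np.float64(0.026124708426632573), np.float64(0.005148004121806511))
(array([246.87769784, 115.68345324]), array([ 0.48493704, -0.23497667]), np.float64(0.021403114616691355), np.float64(0.00023477071160839225))
(array([329.96491228,  40.07017544]), array([ 0.5522917 , -0.29899444]), np.float64(0.015921378284872865), np.float64(0.0002850591595310778))
3.8 [ 0.15595463  0.05653969 -0.20466658] [0.00762084 0.0204737  0.01084101]
```

View pics/w_lens1.png

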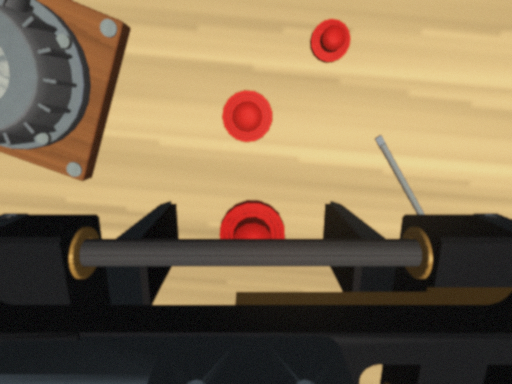

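View pics/w_lamp1.png

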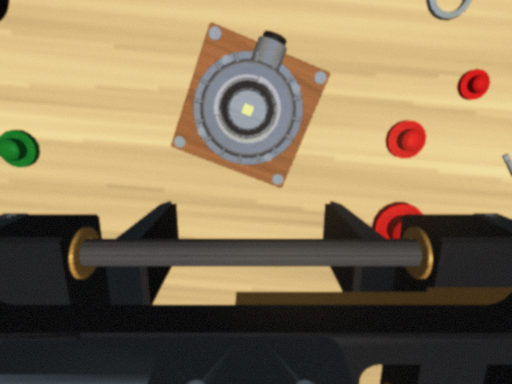

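```bash
python3 - <<'E'
from h import *
im=cv2.imread("pics/w_lamp1.png")
cv2.imwrite("pics/lampz.png",cv2.resize(im[10:200,160:340],None,fx=3.1,fy=3.1,interpolation=cv2.INTER_CUBIC))
cal=arm.get_calibration("wrist")
g=im[:,:,::-1].astype(int)
# screws: grayish within board ; lens-like blobs
p=np.array([(215,33),(320.5,77),(278,180),(179.5,142)])
P=cast(None,p,.02,cal)
for i in range(4):
    d=P[(i+1)%4]-P[i]; print(np.hypot(*d[:2]),np.degrees(np.arctan2(d[1],d[0]))%90)
print(P.mean(0))
P=cast(None,[(272,40)],.05,cal);print(P)
E
```

```text
0.12197870496933216 74.02739520515176
0.12323933143203515 74.2176234276242
0.12295162426382318 73.60162377601131
0.12232627661096694 73.76493140082141
[ 0.50132696 -0.04493436  0.02      ]
[[ 0.56867691 -0.06237764  0.05      ]]
```

View pics/lampz.png

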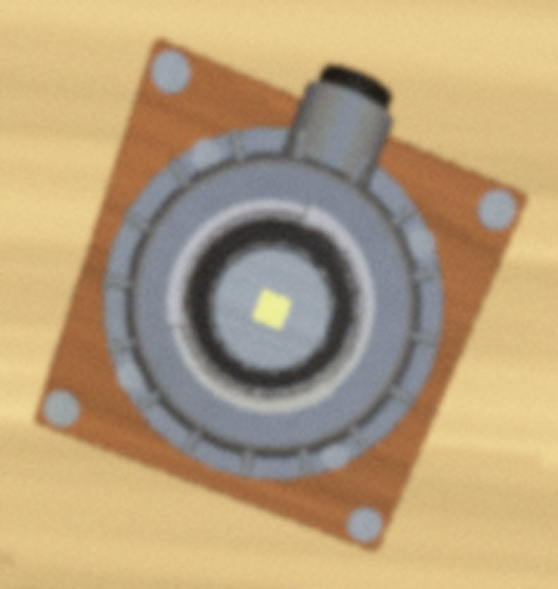

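```bash
python3 - <<'E'
from h import *
im=cv2.imread("pics/w_lamp1.png")
cal=arm.get_calibration("wrist")
g=cv2.cvtColor(im,cv2.COLOR_BGR2GRAY).astype(float)
c0=np.array([248,108.5])
# radial edges
big=cv2.GaussianBlur(g,(0,0),0.7)
for it in range(2):
  res={'in':[], 'out':[],'gi':[]}
  for a in np.radians(np.arange(0,360,4)):
    r=np.arange(12,40,.1); x=c0[0]+r*np.cos(a); y=c0[1]+r*np.sin(a)
    v=cv2.remap(big.astype(np.float32),x[None].astype(np.float32),y[None].astype(np.float32),cv2.INTER_LINEAR)[0]
    d=np.gradient(v)
    w=(r>19)&(r<30); k=np.where(w)[0][np.argmax(d[w])]; res['in'].append((x[k],y[k]))
    w=(r>29)&(r<38); k=np.where(w)[0][np.argmin(d[w])]; res['out'].append((x[k],y[k]))
    w=(r>14)&(r<24); k=np.where(w)[0][np.argmin(d[w])]; res['gi'].append((x[k],y[k]))
  for n,z in (('in',.092),('out',.092),('gi',.0875)):
    P=cast(None,res[n],z,cal); c,r,s=circ(P); k=np.abs(np.hypot(*(P[:,:2]-c).T)-r)<1.5*s; c,r,s=circ(P[k]); print(n,c,r,s)
  c0=proj(np.r_[circ(cast(None,res['in'],.092,cal))[0],.092],cal)[0];print(c0)
E
```

```text
in [ 0.50280007 -0.04410272] 0.02366724520829101 0.0004944620417671554
out [ 0.50178654 -0.044289  ] 0.029421025701321515 0.00021495243569343635
gi [ 0.50120994 -0.04438471] 0.01713874689010789 0.00036983698732195647
[247.15606662 107.84322736]
in [ 0.50294626 -0.04425694] 0.023734068782175866 0.0005163337262394875
out [ 0.50180206 -0.04437101] 0.029432841171816736 0.00017746018079833003
gi [ 0.50110348 -0.04435086] 0.017162465096407856 0.00035499252021372463
[247.16386496 107.79186098]
```

The lamp's x axis lies at about −16.1°. The mouth is at (0.5018, −0.0444), and the fitted radii agree with the stated dimensions. Next I'll pick the middle lens by its dome.

```bash
python3 - <<'E'
from h import *
R=down(-85); L=np.array([.4849,-.2350])
arm.grip(0.05)
arm.move_to([*L,.08],R)
arm.move_l([*L,.0095],feed=.06); print(arm.current_force(), arm.current_ee_pos())
arm.grip(0.01); print(arm.current_width())
f0=arm.current_force()
arm.move_l([*L,.05],feed=.05); arm.sleep(.2)
print(f0,arm.current_force(),arm.current_width(),arm.current_t())
im,c=snap("wrist","w_hold1")
cv2.imwrite("pics/hold1z.png",cv2.resize(im[150:260,160:340,::-1],None,fx=4,fy=4,interpolation=cv2.INTER_CUBIC))
print(proj([*L,.0485],c))
E
```

```text
[-0.48610386 -0.96194747 -0.86760845] [ 0.485108   -0.23515077  0.00984112]
0.009919543921450806
[-0.07036977 -0.10419534  0.16211654] [0.40284176 0.29636048 0.08178883] 0.01011977473856272 8.65
[[249.69273044 210.76673707]]
```

View pics/hold1z.png

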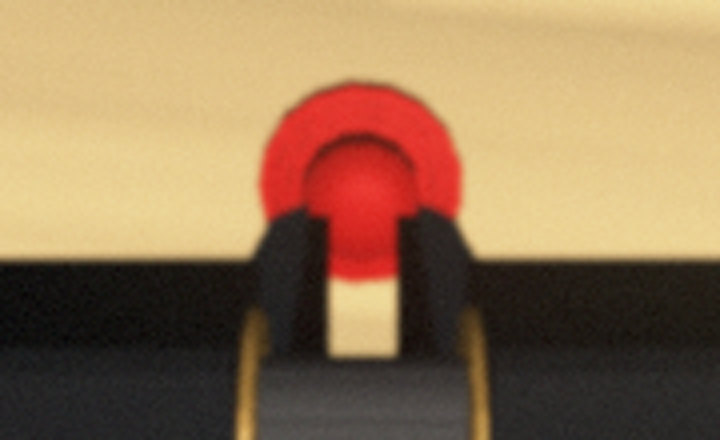

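The fingers closed to 10 mm with nothing between them, so the grasp missed. The lens is still flat on the bench, at about pixel (250,195). I'll locate it again.

```bash
python3 - <<'E'
from h import *
im,c=view((.4849,-.2350),.008,-85,f="w_lens2")
for o in redlens(im,c): print(o)
print(arm.current_width(),arm.current_t(),arm.current_ee_pos())
s,_=snap("scene","scene2"); cv2.imwrite("pics/scene2z.png",cv2.resize(s[180:320,120:280,::-1],None,fx=4,fy=4,interpolation=cv2.INTER_CUBIC))
cv2.imwrite("pics/lens2z.png",cv2.resize(im[60:180,170:330,::-1],None,fx=4,fy=4,interpolation=cv2.INTER_CUBIC))
E
```

```text
(array([250.8411215 , 219.90654206]), array([ 0.38691018, -0.24527241]), np.float64(0.015920175307329015), np.float64(0.004650298852636887))
(array([249.81428571, 115.04285714]), array([ 0.48491886, -0.23493061]), np.float64(0.021339776621863836), np.float64(0.00026698151951831125))
(array([333.2300885 ,  39.28318584]), array([ 0.55229957, -0.29891177]), np.float64(0.01585885198055647), np.float64(0.0002939925483465129))
0.010064489007643285 9.4417 [ 0.41659574 -0.24093104  0.06974762]
```

View pics/scene2z.png

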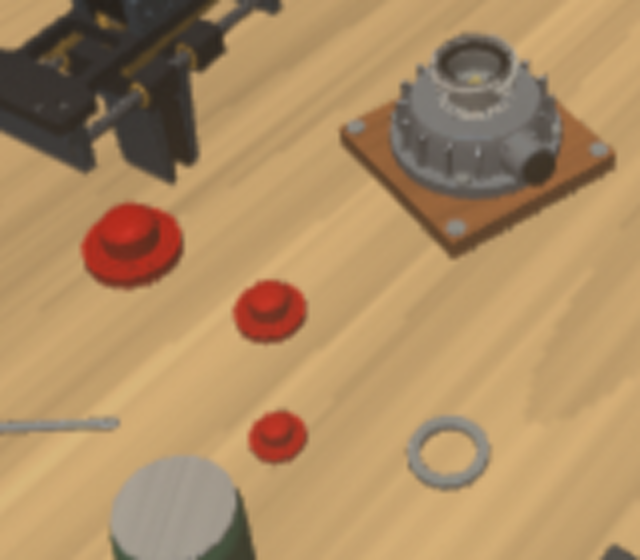

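View pics/lens2z.png

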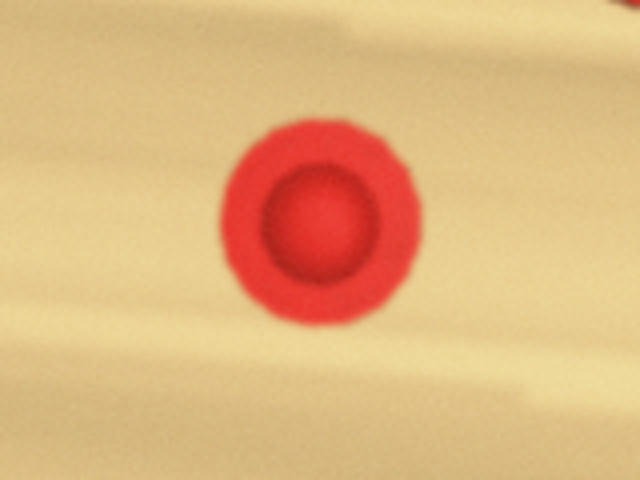

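```bash
python3 - <<'E'
from h import *
R=down(-85); L=np.array([.4849,-.2350])
arm.grip(0.04)
arm.move_to([*L,.06],R)
arm.move_l([*L,.0100],feed=.08); print(arm.current_force(), arm.current_ee_pos())
im,c=snap("wrist","a1"); s,_=snap("scene","a1s")
for w in (.028,.024,.02):
    arm.grip(w); print(w,arm.current_width(),arm.current_force(),arm.current_ee_pos())
im2,c=snap("wrist","a2"); s2,_=snap("scene","a2s")
cv2.imwrite("pics/a_z.png",np.hstack([cv2.resize(i[150:260,180:320,::-1],None,fx=2.8,fy=2.8,interpolation=cv2.INTER_CUBIC) for i in (im,im2)]))
cv2.imwrite("pics/a_sz.png",np.hstack([cv2.resize(i[200:290,140:230,::-1],None,fx=4.4,fy=4.4,interpolation=cv2.INTER_CUBIC) for i in (s,s2)]))
print(arm.current_t())
E
```

```text
[ 0.12536137 -0.21227761 -0.56430766] [ 0.4849836  -0.2351641   0.01028971]
0.028 0.02831267273673263 [-0.22895676 -0.42839051  0.74671059] [ 0.48493117 -0.23499295  0.01006729]
0.024 0.024020997240537696 [ 0.56729556 -0.13116801 -0.23650053] [ 0.48488092 -0.2349778   0.00997629]
0.02 0.020095863466820598 [-0.00235794  0.42100362  0.94267885] [ 0.4848748  -0.23500395  0.00999421]
12.475
```

View pics/a_z.png

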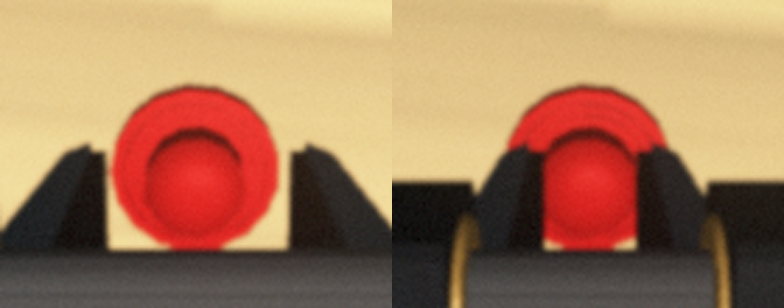

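View pics/a_sz.png

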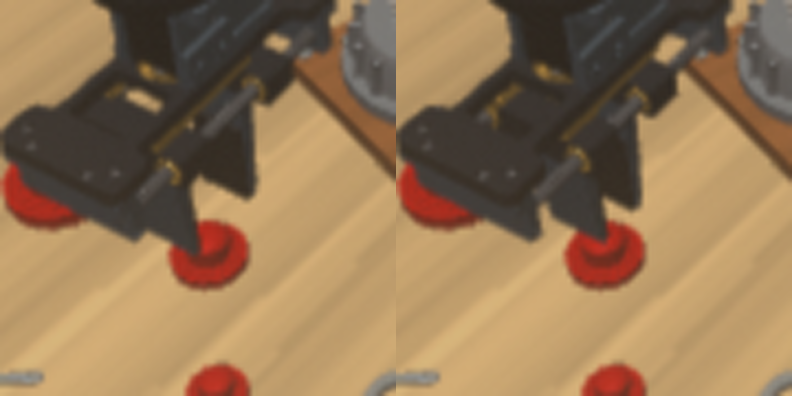

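```bash
python3 - <<'E'
from h import *
R=np.array(arm.current_tool_rot()); p=np.array(arm.current_ee_pos())
cs=arm.get_calibration("scene"); cw=arm.get_calibration("wrist")
s=cv2.imread("pics/a2s.png"); w=cv2.imread("pics/a2.png")
out=[]
for im,c,(x0,y0,x1,y1) in ((s,cs,(140,200,230,290)),(w,cw,(180,150,320,260))):
    f=5; z=cv2.resize(im[y0:y1,x0:x1],None,fx=f,fy=f,interpolation=cv2.INTER_CUBIC)
    for sx,col in ((1,(0,255,0)),(-1,(255,0,0))):
        for sy in (1,-1):
            q=[proj(p+R@np.array([sx*.016,sy*.01,zz]),c)[0] for zz in (0,-.03)]
            a,b=[tuple(int(v) for v in ((t-[x0,y0])*f)) for t in q]; cv2.line(z,a,b,col,1); cv2.circle(z,a,4,col,-1)
    for q in (p,np.r_[.4849,-.235,.024]):
        cv2.circle(z,tuple(int(v) for v in ((proj(q,c)[0]-[x0,y0])*f)),4,(255,255,0),-1)
    out.append(z)
cv2.imwrite("pics/dbg1.png",out[0]);cv2.imwrite("pics/dbg2.png",out[1])
E
```

```text
(no output)
```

View pics/dbg1.png

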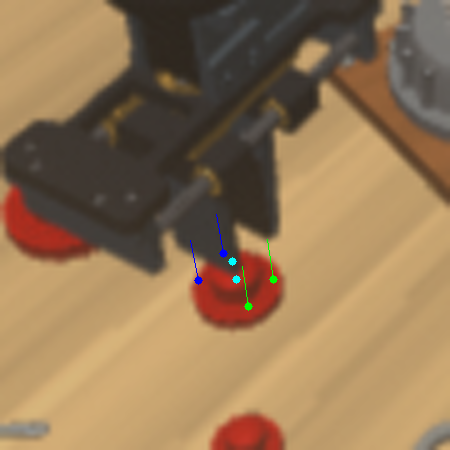

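View pics/dbg2.png

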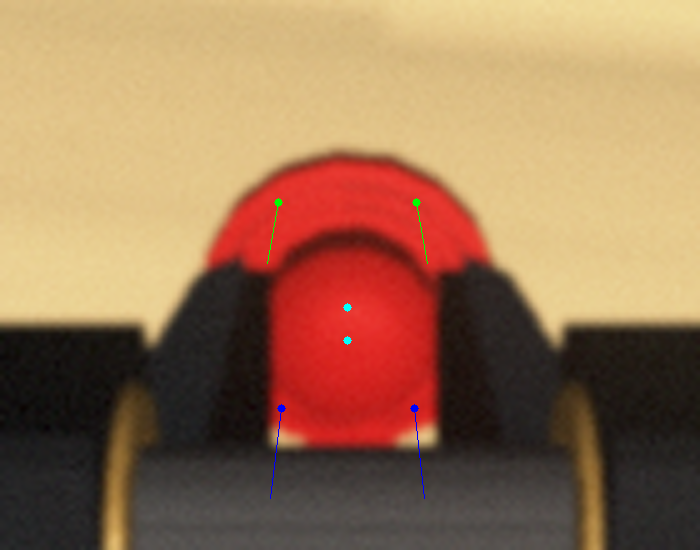

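Both views show the real fingertips about 30 mm above the reported TCP, so the fingers closed over the top of the dome. I'll find the exact offset with a gentle guarded touch on an empty patch of bench.

```bash
cat >> h.py <<'E'
def fz(n=4):
    v=[]
    for _ in range(n): arm.sleep(.012); v.append(arm.current_force()[2])
    return np.mean(v)
E
python3 - <<'E'
from h import *
R=down(-85)
p=np.array(arm.current_ee_pos()); arm.move_l([p[0],p[1],.03],feed=.15)
arm.move_l([.43,-.165,.03],R,feed=.2)
arm.move_l([.43,-.165,-.012],feed=.06); arm.sleep(.2); b=fz(8); print("base",b,arm.current_t(),arm.current_ee_pos())
z=-.012
while z>-.04:
    z-=.001; arm.move_l([.43,-.165,z],feed=.03); f=fz()
    if abs(f-b)>2.5: break
    if abs(f-b)>1: print(z,f)
print("touch",z,f-b,arm.current_ee_pos(),arm.current_t())
for dz in (.0005,.001,.002): arm.move_l([.43,-.165,z+dz],feed=.03); print(dz,fz(8)-b,arm.current_ee_pos()[2])
E
```

```text
base -0.4767085684809195 14.4667 [ 0.43016552 -0.16509468 -0.01172992]
touch -0.031000000000000017 7.3013593842361395 [ 0.43011723 -0.16504721 -0.03082681] 19.85
0.0005 0.6705172071794927 -0.03054722162843731
0.001 0.5998791989970593 -0.030010811807538493
0.002 0.221025005131113 -0.028985585572302935
```

The tip touches the bench at a reported z of −0.0305, so the true tip height is the reported z + 30.5 mm. I'll apply that offset and grasp again.

```bash
echo 'OFF=0.0305 # true tip z = reported + OFF' >> h.py
python3 - <<'E'
from h import *
R=down(-85); L=np.array([.4849,-.2350])
arm.move_l([.43,-.165,.005],feed=.15)
arm.grip(0.042)
arm.move_l([*L,.005],feed=.2)
arm.move_l([*L,.0098-OFF],feed=.06); print(arm.current_force(), arm.current_ee_pos())
arm.grip(0.015); w=arm.current_width(); print(w)
if w>.02:
    arm.move_l([*L,.02-OFF],feed=.03); print(arm.current_width(),arm.current_force())
    arm.move_l([*L,.05],feed=.15); arm.sleep(.1)
    im,c=snap("wrist","w_hold2"); print(arm.current_width(),arm.current_ee_pos())
    cv2.imwrite("pics/hold2z.png",cv2.resize(im[150:260,160:340,::-1],None,fx=4,fy=4,interpolation=cv2.INTER_CUBIC))
print(arm.current_t(),arm.current_force())
E
```

```text
[0.70092531 0.23219556 0.6267234 ] [ 0.48469735 -0.23483883 -0.02097142]
0.025192001556169567
0.025075298206123343 [-0.39835274 -0.36565654  0.68996115]
0.024561545554717894 [ 0.48428976 -0.23463058  0.04892577]
24.475 [ 0.1542624  -0.13549159 -0.58741951]
```

View pics/hold2z.png

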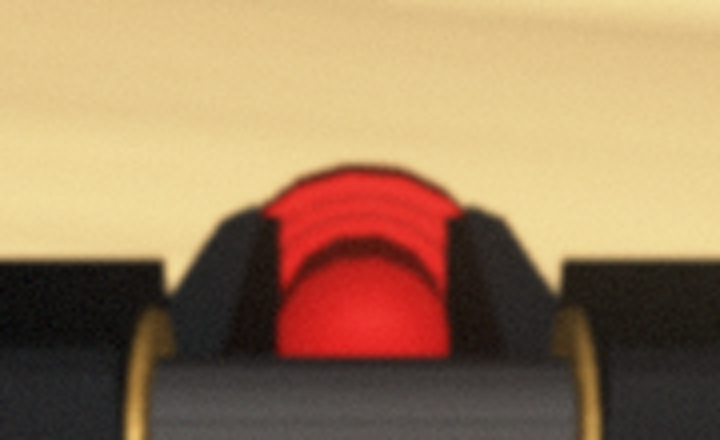

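The lens is held at 24.6–25 mm width, and its front edge shows at about pixel (252,191). Next I'll carry it over the mouth and lower it with a force guard.

```bash
python3 - <<'E'
from h import *
R=down(-85); M=np.array([.5018,-.0444])
arm.move_l([.4849,-.235,.085],feed=.2)
arm.move_l([*M,.085],R,feed=.2); print(arm.current_width())
arm.move_l([*M,.074],feed=.05); arm.sleep(.15); b=fz(8); print("base",b,arm.current_width(),arm.current_ee_pos(),arm.current_t())
z=.072
while z>.0645:
    arm.move_l([*M,z],feed=.03); f=fz()-b; F=arm.current_force(); print(round(z,4),round(f,2),np.round(F[:2],1))
    if abs(f)>2.5: break
    z-=.0008
print(arm.current_width(),arm.current_t(),arm.current_ee_pos())
E
```

```text
0.024866068020498327
base -0.4584070542309899 0.025097182397744944 [ 0.5019098  -0.04446822  0.07411052] 26.4917
0.072 0.12 [0.6 0.4]
0.0712 -0.39 [-0.5 -0.6]
0.0704 0.03 [-0.2  0.5]
0.0696 -0.52 [0.1 0.1]
0.0688 0.4 [-0.1 -0.1]
0.068 0.63 [ 0.1 -0.8]
0.0672 0.05 [0.  0.8]
0.0664 1.49 [-0.8 -0.4]
0.0656 12.74 [-2.   0.5]
0.025129348996902136 29.0417 [ 0.50196474 -0.04442778  0.06607563]
```

```bash
python3 - <<'E'
from h import *
R=down(-85); M=np.array([.5018,-.0444])
arm.move_l([*M,.0665],feed=.03)
arm.grip(.045)
arm.move_l([*M,.11],feed=.12)
im,c=view(M,.092,-85,f="w_seat")
for o in redlens(im,c,.095): print(o)
print(arm.current_t())
cv2.imwrite("pics/seatz.png",cv2.resize(im[50:170,190:310,::-1],None,fx=4,fy=4,interpolation=cv2.INTER_CUBIC))
R2=down(95); q=arm.solve_ik(list(np.array([.5955,.2525,0])-.069*R2[:,0]+[0,0,.08]),R2); print(q)
E
```

```text
(array([407.34065934, 216.63736264]), array([ 0.41406044, -0.2009045 ]), np.float64(0.016424047378426346), np.float64(0.004852512141835601))
(array([250.33561644, 114.94520548]), array([ 0.50165582, -0.04476508]), np.float64(0.022130448329369803), np.float64(0.0002512587398816594))
(array([475.10843373,  89.21686747]), array([ 0.54020121, -0.23462096]), np.float64(0.012038703539543708), np.float64(0.00046822735749593573))
31.0917
[ 1.64689001e+01  4.08921634e+01  6.94160151e+01 -2.54444375e-14
  6.96918215e+01 -7.85310999e+01]
```

View pics/seatz.png

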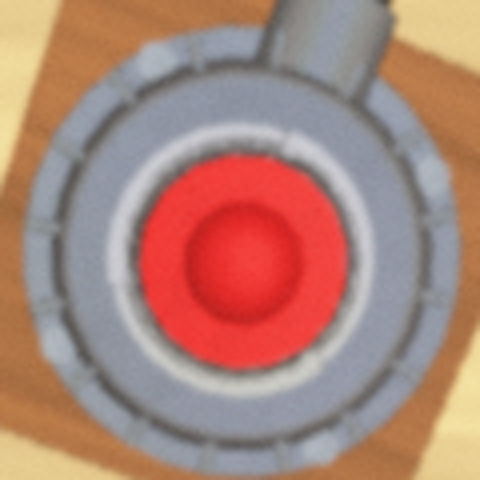

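The lens is seated with an even gap all round, its centre within 0.5 mm of the mouth's. The flight start near (285,145) in the zoom agrees with the hub direction. Now the ring.

```bash
python3 - <<'E'
from h import *
arm.move_to(list(np.array([.58,.22,0])-.069*down(95)[:,0]+[0,0,.15]),down(95))
im,c=view((.5955,.2525),.018,95,f="w_ring")
print(arm.current_t(),arm.current_ee_pos())
g=im.astype(int).max(2); m=(g<90).astype(np.uint8); m[200:]=0
cs,_=cv2.findContours(m,cv2.RETR_EXTERNAL,cv2.CHAIN_APPROX_NONE)
for k in cs:
    if cv2.contourArea(k)>500: print(k[:,0].mean(0),circ(cast(None,k[:,0],.018,c)),circ(cast(None,k[:,0],.009,c)))
cv2.imwrite("pics/ringz.png",cv2.resize(im[60:180,190:310,::-1],None,fx=5,fy=5,interpolation=cv2.INTER_CUBIC))
E
```

```text
34.1917 [0.66472797 0.25825711 0.08121581]
[382.93059937 155.41009464] (array([0.62085723, 0.38047   ]), np.float64(0.03228594155514381), np.float64(0.011331185577156839)) (array([0.62168141, 0.38480983]), np.float64(0.03337533862483054), np.float64(0.011713524135965294))
[254.83251232 116.34975369] (array([0.59895374, 0.25615382]), np.float64(0.03132254574891387), np.float64(0.00027693155559216755)) (array([0.59903886, 0.25629895]), np.float64(0.032379435773206205), np.float64(0.0002862758215679281))
```

View pics/ringz.png

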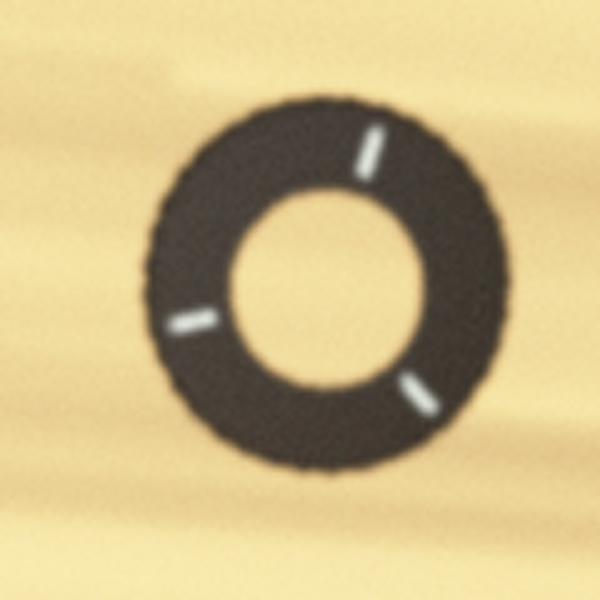

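View pics/w_ring.png

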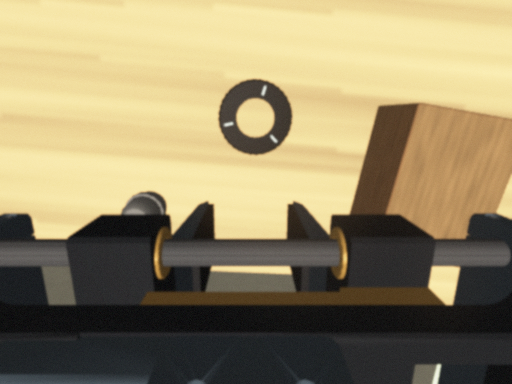

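```bash
python3 - <<'E'
from h import *
c=arm.get_calibration("wrist"); im=cv2.imread("pics/w_ring.png").astype(int)
m=(im.min(2)>120).astype(np.uint8); C=np.array([.5990,.2562]); 
n,l,s,ce=cv2.connectedComponentsWithStats(m[90:150,210:300])
for i in range(1,n):
    p=ce[i]+[210,90]; P=cast(None,p,.018,c)[0]; d=P[:2]-C; r=np.hypot(*d)
    if s[i,4]<200 and .015<r<.033: 
        a=np.degrees(np.arctan2(d[1],d[0])); print(p,s[i,4],r,a,a%120)
print(cast("top",[(207,139)],.042),cast("top",[(116,170),(145,174),(148,137),(119,135)],.035))
E
```

```text
[262.86363636  92.27272727] 22 0.022718330461645127 167.42716294373483 47.42716294373483
[228.14285714 123.82857143] 35 0.024563422858615847 -72.54730975524603 47.45269024475397
[273.27272727 138.42424242] 33 0.024754557800470752 47.593019049724006 47.593019049724006
[[0.69092355 0.15450596 0.042     ]] [[0.59008317 0.45289759 0.035     ]
 [0.57554267 0.35692853 0.035     ]
 [0.70243801 0.35257366 0.035     ]
 [0.71054497 0.44997166 0.035     ]]
```

```bash
python3 - <<'E'
from h import *
p=np.array(arm.current_ee_pos())
im,c=view((.599,.2562),.018,-85,f="w_ring2")
print(arm.current_t(),arm.current_ee_pos())
g=im.astype(int).max(2); m=(g<90).astype(np.uint8); m[200:]=0
cs,_=cv2.findContours(m,cv2.RETR_EXTERNAL,cv2.CHAIN_APPROX_NONE)
for k in cs:
    P=cast(None,k[:,0],.018,c); r=circ(P)
    if cv2.contourArea(k)>500: print(k[:,0].mean(0),r)
    if r[2]<.001 and len(k)>100:
        C=r[0]
        m=(im.astype(int).min(2)>120).astype(np.uint8)
        n,l,s,ce=cv2.connectedComponentsWithStats(m)
        for i in range(1,n):
            if 10<s[i,4]<80:
                d=cast(None,ce[i],.018,c)[0][:2]-C; rr=np.hypot(*d); a=np.degrees(np.arctan2(d[1],d[0]))
                if rr<.033: print(rr,a%120)
E
```

```text
37.3417 [0.53029039 0.25019101 0.0799843 ]
[249.69756098 113.67804878] (array([0.59923756, 0.25625119]), np.float64(0.03146445844667882), np.float64(0.00024853988489577556))
0.02444639539919303 47.477046380911766
0.024588258846244743 47.129185382606465
0.02470171926440801 47.61263669899273
[380.26262626  11.07070707] (array([0.69174901, 0.1569974 ]), np.float64(0.01181106804145072), np.float64(0.0038075108477917284))
[111.92615385  62.50769231] (array([0.62904348, 0.37718476]), np.float64(0.038114658321179974), np.float64(0.013631335662254796))
```

The two opposite views agree to 0.3 mm, so camera bias is negligible. The ring is at (0.5991, 0.2562) with its lugs at 47.4° mod 120, so I need to rotate it by −48.5°. I'll grip at yaw 22° to keep the gripper body clear of the carton and gland.

```bash
python3 - <<'E'
from h import *
C=[.5991,.2562]; R=down(22)
arm.move_to([*C,.06],R)
arm.grip(.086)
arm.move_l([*C,-.028],feed=.1); arm.sleep(.1); print(arm.current_force(),arm.current_ee_pos())
arm.grip(.05); print(arm.current_width())
arm.move_l([*C,.02],feed=.08); arm.sleep(.1); print(arm.current_width(),arm.current_force(),arm.current_t())
im,c=snap("wrist","w_rh"); 
E
```

```text
[ 0.65074315  0.43722765 -0.10775025] [ 0.59960134  0.2563692  -0.02726743]
0.06566455598123234
0.06556293214384899 [-0.57723973 -0.7678342  -0.36676948] 42.275
```

View pics/w_rh.png

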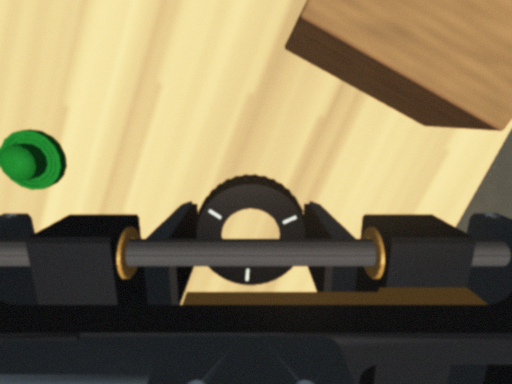

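```bash
python3 - <<'E'
from h import *
C=[.5991,.2562]; M=np.array([.5018,-.0444])
arm.move_l([*C,.09],feed=.25)
R=down(22-48.5)
arm.move_to([*M,.09],R)
arm.move_l([*M,.068],feed=.08); arm.sleep(.15); b=fz(6); print("base",b,arm.current_ee_pos(),arm.current_t())
z=.066
while z>.0505:
    arm.move_l([*M,z],feed=.05); f=fz(3)-b
    if abs(f)>1.2: print(round(z,4),round(f,2),np.round(arm.current_force()[:2],1))
    if abs(f)>4: break
    z-=.001
print(z,arm.current_width(),arm.current_t(),arm.current_ee_pos(),arm.current_torque(),arm.current_joint_positions()[5])
E
```

```text
base -0.4078752249896296 [ 0.50216795 -0.0443577   0.06839921] 44.5833
0.055 10.01 [-2.3  0.2]
0.05499999999999999 0.06535845887967684 47.8833 [ 0.50192296 -0.04439803  0.05537095] [0.09781087 0.34317721 0.00725076] 14.65023366714141
```

Contact came 8.6 mm below the rim, so the lug is resting on the flight below it at the expected entry. Now I'll turn clockwise, follow the 24 mm lead down and then find the lens.

```bash
cat >> h.py <<'E'
def ft(n=4):
    v=[]
    for _ in range(n): arm.sleep(.012); v.append(np.r_[arm.current_force(),arm.current_torque()])
    return np.mean(v,0)
E
python3 - <<'E'
from h import *
M=np.array([.5018,-.0444]); Y0=-26.5
arm.move_l([*M,.0557],down(Y0),feed=.02)
for th in (12,24,36):
    arm.move_l([*M,.0559-th/15e3],down(Y0-th),feed=.004); v=ft(3); print(th,np.round(v,2),round(arm.current_t(),2))
    if np.linalg.norm(v[:3])>25: break
else:
    z=.0559-th/15e3-.0003
    while z>.050:
        arm.move_l([*M,z],feed=.03); v=ft(3); print(round(z,5),np.round(v,2))
        if v[2]>4: break
        z-=.0004
print(arm.current_ee_pos(),arm.current_width(),yaw(),arm.current_t(),arm.current_joint_positions()[5])
E
```

```text
12 [ 0.15 -0.06 -0.59 -0.06 -0.03 -0.  ] 48.52
24 [ 0.06  0.05 -0.62 -0.05 -0.03  0.02] 48.9
36 [ 0.54  0.05 -0.85 -0.03  0.01  0.02] 49.28
0.0532 [ 0.02  0.46 -0.54 -0.04  0.01  0.01]
0.0528 [-0.22  0.36 -0.41 -0.04 -0.02 -0.01]
0.0524 [ 0.03  0.3  -0.53 -0.01  0.   -0.02]
0.052 [-0.3  -0.09 -0.53 -0.02 -0.01 -0.02]
0.0516 [-0.92  0.39  3.49  0.04  0.19 -0.02]
0.0512 [-3.12  0.11 10.77  0.06  0.49  0.02]
[ 0.50187884 -0.04440955  0.05156651] 0.06551105177428675 -62.49981563474335 50.9333 50.64873206194998
```

```bash
python3 - <<'E'
from h import *
M=np.array([.5018,-.0444]); Y0=-26.5
arm.move_l([*M,.0518],feed=.03); print(np.round(ft(4),2))
th=36
while th<92:
    th+=8; arm.move_l([*M,.0518],down(Y0-th),feed=.004); v=ft(4); print(th,np.round(v,2),round(Y0-th-yaw(),2),round(arm.current_t(),2))
    if abs(v[5])>.12 or abs(v[2])>8: break
E
```

```text
[ 0.13  0.55  2.65 -0.01  0.06  0.01]
44 [ 0.1   0.23  2.84  0.    0.   -0.01] -0.21 51.54
52 [-0.27  0.08  3.03  0.05  0.07 -0.05] -0.3 51.87
60 [-0.26  0.33  2.64  0.02  0.04 -0.01] -0.34 52.19
68 [-1.21  0.41  3.09  0.07  0.12 -0.06] -0.35 52.52
76 [-0.79  0.21  2.6   0.08  0.09 -0.04] -0.35 52.84
84 [-1.26  0.88  3.62  0.21  0.25 -0.07] -0.35 53.17
92 [-1.14  0.52  2.7   0.22  0.16 -0.07] -0.35 53.49
```

```bash
python3 - <<'E'
from h import *
M=np.array([.5018,-.0444]); Y0=-26.5
th=92
while th<124:
    th+=2; arm.move_l([*M,.0518],down(Y0-th),feed=.004); v=ft(6); print(th,np.round(v,2),round(arm.current_t(),2))
    if abs(v[5])>.16 or v[2]<-3 or v[2]>12: break
E
```

```text
94 [-1.1   1.01  2.29  0.21  0.2  -0.05] 53.79
96 [-1.33  1.36  0.59  0.21  0.31 -0.07] 54.09
98 [-1.99  0.45 -1.25  0.12  0.41 -0.08] 54.39
100 [-2.54  0.49 -4.31  0.05  0.53 -0.02] 54.69
```

Fz starts falling at about 95°, so the thread has engaged there (the nip). I'll continue to about 104.5°, following the lead down so the fingers carry little load.

```bash
python3 - <<'E'
from h import *
M=np.array([.5018,-.0444]); Y0=-26.5
for th in (100,102,103.5,105):
    arm.move_l([*M,.0518-(th-95)/15e3],down(Y0-th),feed=.002); v=ft(6); print(th,np.round(v,2),round(Y0-th-yaw(),2),round(arm.current_t(),2))
    if abs(v[5])>.6 or abs(v[2])>15: break
im,c=snap("wrist","w_tight"); print(arm.current_width(),arm.current_ee_pos())
E
```

```text
100 [-5.3   0.46  2.96  0.06  1.03  0.02] -0.02 55.0
102 [-5.09  0.37  3.75  0.06  1.01  0.06] -0.02 55.3
103.5 [-5.15  0.34  4.3   0.08  1.    0.17] -0.03 55.6
105 [-5.31  0.42  4.65  0.05  1.02  0.15] -0.03 55.9
0.0651804838138329 [ 0.50171451 -0.0444287   0.05130754]
```

View pics/w_tight.png

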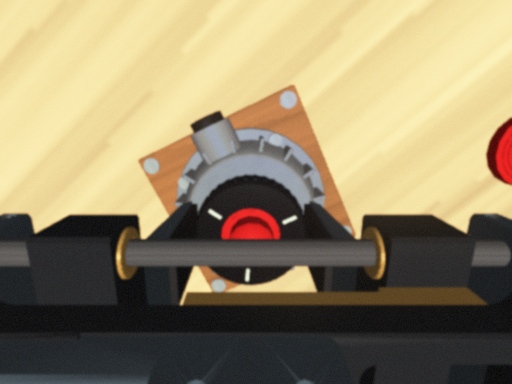

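The ticks sit in the same place in the hand, (214,214), (290,219) and (248,274), so the ring didn't slip. Torque has risen about 0.2 Nm, which fits roughly 15–25 N on the lens. I'll let go and check.

```bash
python3 - <<'E'
from h import *
M=np.array([.5018,-.0444]); 
arm.grip(.086); print(arm.current_width(),np.round(ft(4),2))
p=np.array(arm.current_ee_pos()); arm.move_l([p[0],p[1],.11],feed=.12)
im,c=view(M,.1,-85,f="w_fin",h=.265)
g=im.astype(int).max(2); m=(g<75).astype(np.uint8); m[200:]=0
cs,_=cv2.findContours(m,cv2.RETR_EXTERNAL,cv2.CHAIN_APPROX_NONE)
for k in cs:
    P=cast(None,k[:,0],.0975,c); r=circ(P)
    if cv2.contourArea(k)>500: print(k[:,0].mean(0),r)
    if r[2]<.0012 and len(k)>100:
        C=r[0]; m=(im.astype(int).min(2)>120).astype(np.uint8)
        n,l,s,ce=cv2.connectedComponentsWithStats(m)
        for i in range(1,n):
            if 10<s[i,4]<80:
                d=cast(None,ce[i],.0975,c)[0][:2]-C; rr=np.hypot(*d); a=np.degrees(np.arctan2(d[1],d[0]))
                if rr<.033: print(rr,a%120)
print(redlens(im,c,.11)); print(arm.current_t(),"expected tick",(47.4-48.5-105)%120)
cv2.imwrite("pics/finz.png",cv2.resize(im[50:170,190:310,::-1],None,fx=5,fy=5,interpolation=cv2.INTER_CUBIC))
E
```

```text
0.08623414131834131 [ 0.08  0.09 -0.19  0.06  0.02  0.02]
[250.47342995 112.91304348] (array([ 0.50259246, -0.04520643]), np.float64(0.03197811585975966), np.float64(0.00026409663449342776))
0.02446265758950044 14.064937271352438
0.024587892524272924 14.294322209404314
0.024618535620274964 14.178215228123833
[(array([392.01666667, 219.60833333]), array([ 0.41696414, -0.18598213]), np.float64(0.016221789102447735), np.float64(0.005357275810467618)), (array([250.69026549, 113.82300885]), array([ 0.5025621 , -0.04514601]), np.float64(0.01656884229579292), np.float64(0.00022153322914884144)), (array([469.5   ,  89.5375]), array([ 0.53830105, -0.22549563]), np.float64(0.011431996542318369), np.float64(0.0004481399991253954))]
58.35 expected tick 13.900000000000006
```

View pics/finz.png

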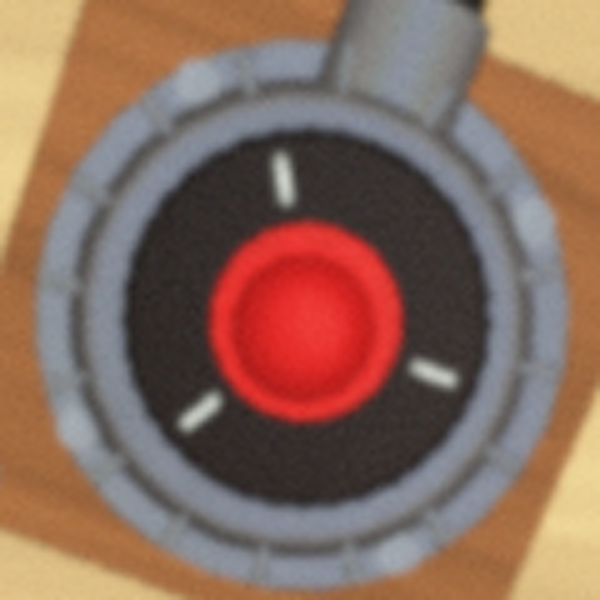

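The ticks read 14.2° against 13.9° expected, so the ring didn't back off when released. It is 1.1 mm off the measured mouth centre and looks concentric with the lens. I'll hand in now.

```bash
python3 - <<'E'
from h import *
arm.sign_off(); print(arm.current_t())
E
```

```text
the job is handed in; nothing more can be done
the job is handed in; nothing more can be done
```

I seated the middle-sized red lens on the gasket and screwed the ring down over it clockwise. I then let go and handed in a little after 58 s. No verdict is reported, and I could not measure the clamping force directly.

**Ring:** I turned it about 105° clockwise from the entry position. The thread began to draw it down at about 95°, so it is about 10° past the nip. I estimate roughly 20 N on the lens, from that angle and a torque rise of about 0.2 Nm.

**Last checks:**
- **Lens:** before the ring went on, it lay with an even gap all round and its centre within 0.5 mm of the mouth's. In the last picture it still shows central in the ring's hole.
- **Ring:** after letting go, its ticks were at 14.2° against 13.9° expected, so it had not slipped or backed off. Its centre measured 1.1 mm from the mouth's; the limit is 3 mm.

**What went wrong or disagreed:**
- **First grasp:** it closed on air above the lens, because the fingertips are really 30.5 mm higher than the reported TCP. A gentle touch on bare bench gave the offset, and I used it from then on. The lens did not move.
- **Sideways load while tightening:** there was about 5 N, which disappeared when I let go.
- **Other bench items:** I did not take a final picture of them. I commanded no contact with any of them.

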